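# Thread the axle of a tape dispenser through bracket, roll and bracket

### The arm

A 7-joint arm with a two-finger parallel gripper is mounted at the origin on a cart in front of the work surface, level with it; the furniture and walls round the work are solid. World frame = base frame: x ahead of the robot, y to its left, z up, the work surface at z = 0. Lengths are in mm, angles in rad, forces in N, time in s.
With the tool pointing down it reaches from about 400 to 850 mm from the base axis. Payload 4.5 kg.
Tool frame: the origin (TCP) lies on the centre line of the jaws, within the pads' length; the fingertips stand 19 mm ahead of it and the grasp point (between the pads) is the TCP; z points along the fingers, y is the line along which they close (so a half turn about z gives the same grasp; the last joint's range is limited). The gripper opens to 85 mm and grips with 20 to 120 N. Pads are 22 mm wide; open, the fingers measure 114 mm over their backs; the gripper's body (76 mm by 85 mm) begins 54 mm behind the grasp point. The pads swing forward as they close: fully open they stand 13 mm farther back than shut.
Start: joints at [-1.153, 0.689, -0.195, 1.565, 0.157, 0.902, -0.215], TCP at [234.012, 579.561, 250.317] pointing down, gripper open.
Joint ranges: [-3.01, 3.01], [-0.46, 2.08], [-1.47, 1.51], [0.13, 2.56], [-1, 4.14], [0.04, 2.09], [-2.66, 2.66]. Speed limits (rad/s): [2.57, 2.57, 3.14, 3.14, 3.14, 3.14, 3.14].

### API

Orientations are given as a unit quaternion [w, x, y, z].
In Python, from plant import arm, eyes gives the robot as it stands.
- The arm moves only by the shell command python3 -m handwheel 'ROWS'. ROWS is JSON, one flat list of numbers, 7 for each row, row after row: the opening, from -1 (shut) to 1 (fully open), then the shift along the tool's x, y, z in m, then the turn, a rotation vector about the tool's x, y, z in rad. In form: [jaw, tx, ty, tz, rx, ry, rz, jaw, tx, ty, tz, rx, ry, rz, ...]. A call has 1 to 10 rows; each row is the pose to reach, as a shift and turn from the pose commanded when the call began, along the tool's axes at that moment; what a row does not reach only later rows make up. A row lasts 1/10 s, in which the tool goes at most 50 mm and 8.59 degrees, less where a joint would pass 70% of its speed; a pose out of reach is approached as far as the arm can. A call with a gripper value outside its range is refused whole. The fingers move at their own pace and stop on an object; the grip force is fixed at half the most. Time passes only in rows, so rows that repeat a pose let the fingers close. It gives the time, the measured TCP pose, the force, the opening and the grip force at its end, in the units of the state.
- arm.observe(): the state, without advancing time (a new reading comes with each control period).
- eyes.capture(name): name is "scene" or "top" or "wrist"; returns a dict with "pixels" (400x640x3 uint8, red, green, blue), "range_z" (400x640 float32, mm along the optical axis (not along the pixel's ray), 0 where there is no reading), "fx", "fy", "cx", "cy" (pixels), "k1" (the pictures are not rectified: a ray, as slopes to the right and down, at radius r is drawn at 1 + k1 r^2 times it, then the intrinsics apply), "R" (3x3) and "t" (3): a world point X has camera coordinates R X + t. Camera axes: x right, y down, z forward; pixel columns grow to the right and rows downward; lengths in mm; the calibration is good to about 2 mm. A picture is of the moment at which its call begins.
- arm.close_job(): hands the job in; it is judged then, once.
The state is a dict: "time": time; "joint_pos": joint angles; "joint_velocities": joint speeds; "tau": joint torques, N m; "tool_pos": TCP position; "orientation": TCP orientation; "contact_force": force on the tool from outside, world axes, zero at the start; "torque": the same for the moment, N m; "width": finger opening in mm; "gripper_force": force on a finger pad.
Only numpy, scipy, OpenCV 4.12 (cv2) and the standard library are available. Lean on these libraries where they do the work, as an engineer would, in place of code of your own. Each camera call takes 0.05 s, during which the arm holds its last target. There are 200 camera calls.

### The job

Mount the yellow roll of tape in the blue dispenser: lift the steel axle off its rest by the red grip and thread it, nose first, through the hole of the near bracket, the core of the roll and the hole of the far bracket until its collar sits fully home against the near bracket, then let go of it. The brackets are clamped a little off the dispenser's middle, so feel for the hole and never push hard (keep well below 25 N). Do not shift the jars, the cup, the vial or the cassette standing around.

Things in the scene. Friction and masses are not known exactly. Their poses are not given: they have to be found in the camera images.
- stand: Tape dispenser, fixed: blue base plate 190 x 120 x 12 mm with two upright aluminium brackets, each 10 mm thick, 64 mm wide, up to 95 mm high. Origin: centre of the base's underside; x runs along the axle's way in, from the near bracket (nearer the robot) to the far one, y left, z up. Grey ribs between the brackets carry the roll; bracket feet reach to x = -72 and +72 mm, up to 23 mm high.
- near_face (a point): Point on the near bracket's outer face plane (x = -45 mm in the stand), at hole height (65 mm), in the BASE's middle (y = 0). The hole, 14 mm wide, through along x, edge broken 0.5 mm, is up to 12 mm left or right of this point along the stand's y: the bracket pair is clamped firmly in a cross slot, its shift differs every time and is not measured.
- far_face (a point): The same for the far bracket's outer (far) face plane, x = +45 mm in the stand; this bracket spans x = 35 to 45 mm. Its hole is the same size, exactly in line with the near bracket's hole (same sideways shift).
- roll: Yellow tape roll, loose, 80 mm outside diameter, 52 mm wide, bore 46 mm, about 120 g, lying in the trough between the brackets, its axis (body x) level and along the stand's x, 65 mm above the cart. Origin: its centre. It sits at the middle of the base, not of the brackets, so the holes look into its bore up to 12 mm off centre.
- axle: Axle, loose, about 150 g, lying level, axis 55 mm above the cart. Origin: on the axis at the collar's front face; x points to the nose, z up. Steel shank 12 mm thick, 105 mm long, nose edge broken 0.5 mm; collar 26 mm in diameter, 5 mm thick. It lies on a fixed grey rest: a 14 mm wide post under the grip and a notched post at x = 80 mm, sides 4 mm above the axis. Lift it straight up.
- axle_nose (a point): Centre of the front end of the axle's shank, 105 mm ahead of the collar face.
- axle_grip (a point): Centre of the axle's red grip, on the axis, 30 mm behind the collar's front face: hold it here, fingers closing along the axle's y on the flat sides. Grip: 18 mm wide (y), 24 mm high, 50 mm long (5 to 55 mm behind the collar's front face).
- specimen_jar: Bystander: jar with red lid, 66 mm wide, 84 mm tall, at the back. Origin at its underside.
- jar_two: Bystander: second jar with red lid, 66 mm wide, 84 mm tall, at the right. Origin at its underside.
- white_cup: Bystander: white lidded cup, 72 mm wide, 82 mm tall, at the back. Origin at its underside.
- vial: Bystander: slim vial with red lid, 46 mm wide, 73 mm tall, front left. Origin at its underside.
- cassette: Bystander: small white perforated cassette, 28 x 40 x 7 mm, lying at the front. Origin at its underside.
Things that resemble listed ones, but are neither listed nor needed, are in the scene too. There is more than one size of the roll; the one meant has the size given above.

How it is judged (in metres and radians):
On the way, in this order (a step that is already met when the one before it is completed fails the run):
1. the axle's nose is through the hole of the near bracket (x of axle_nose in the frame of stand between -0.034 and 0.034 m and y of axle_nose in the frame of stand between -0.015 and 0.015 m and z of axle_nose in the frame of stand between 0.058 and 0.072 m and x of axle in the frame of stand below -0.06 m), for 0.1 s.
2. the nose has passed through the roll's core and the hole of the far bracket (x of axle_nose in the frame of stand above 0.047 m and angle between the x axis of axle and the x axis of stand, either way round below 0.06 rad and z of axle_nose in the frame of stand between 0.06 and 0.07 m), for 0.1 s.
At the end, for the whole second after the job is handed in: The axle lies through both bracket holes and the roll's core, in line with the stand's x within 0.06 rad and 65 +- 5 mm above its underside, the collar's front face within 3 mm of the near bracket; the roll is still on it between the brackets; axle and roll are at rest (x of axle in the frame of stand above -0.048 m and x of axle_nose in the frame of stand above 0.055 m and y of axle in the frame of stand between -0.015 and 0.015 m and z of axle in the frame of stand between 0.06 and 0.07 m and angle between the x axis of axle and the x axis of stand, either way round below 0.06 rad and x of roll in the frame of axle between 0.02 and 0.07 m and y of roll in the frame of axle between -0.02 and 0.02 m and z of roll in the frame of axle between -0.02 and 0.02 m and linear speed of each of axle, roll below 0.02 m/s); the robot touches nothing.
It fails at once if the axle is pushed against the dispenser with more than 25 N (contact force between axle and stand above 25 N).
It fails at once if the robot itself presses on the dispenser with more than 25 N (contact force between the arm and stand above 25 N).
It fails at once if a bystander is shifted by more than 30 mm (distance of any of specimen_jar, jar_two, white_cup, vial, cassette from where it was at the start of the episode above 0.03 m).
It also fails if it takes over 69 s, if anything falls off the work surface, if the arm or the gripper's body presses on something with over 40 N, if the wrist force passes 120 N, or if a joint passes its speed limit or range.

## Working session

There is one attempt and no reset: what is moved stays moved. The work goes in short steps, Python scripts to look and compute and a shell command to move; the robot and the scene stay as the last step left them, time stands still between calls to the robot, and variables do not carry over. Pictures are saved under pics/ and viewed, at most 10 in all, crops included, and the job is handed in when it is done.

```bash
mkdir -p pics; ls
cat > h.py <<'E'
import numpy as np, cv2, pickle
from plant import arm, eyes
def cap(n,f=None):
    c=eyes.capture(n); pickle.dump(c,open(f'pics/{f or n}.pkl','wb'))
    cv2.imwrite(f'pics/{f or n}.png',cv2.cvtColor(c['pixels'],cv2.COLOR_RGB2BGR)); return c
def load(f): return pickle.load(open(f'pics/{f}.pkl','rb'))
def K(c): return np.array([[c['fx'],0,c['cx']],[0,c['fy'],c['cy']],[0,0,1.]])
def rays(c,uv):
    p=cv2.undistortPoints(np.asarray(uv,float).reshape(-1,1,2),K(c),np.array([c['k1'],0,0,0,0.])).reshape(-1,2)
    return np.c_[p,np.ones(len(p))]
def onplane(c,uv,z):
    R=np.array(c['R']);t=np.array(c['t']); d=rays(c,uv)@R; o=-R.T@t
    return o+d*((z-o[2])/d[:,2])[:,None]
def bydepth(c,uv):
    uv=np.asarray(uv).reshape(-1,2); z=c['range_z'][uv[:,1].astype(int),uv[:,0].astype(int)]
    R=np.array(c['R']);t=np.array(c['t']); return (rays(c,uv)*z[:,None]-t)@R
def proj(c,X):
    R=np.array(c['R']);rv,_=cv2.Rodrigues(R)
    return cv2.projectPoints(np.asarray(X,float).reshape(-1,3),rv,np.array(c['t'],float),K(c),np.array([c['k1'],0,0,0,0.]))[0].reshape(-1,2)
E
python3 - <<'E'
from h import *
for n in ['scene','top']: 
    c=cap(n); print(n,c['fx'],c['k1'],-np.array(c['R']).T@np.array(c['t']))
s=arm.observe(); print({k:np.round(v,3) for k,v in s.items()})
a=cv2.imread('pics/scene.png');b=cv2.imread('pics/top.png')
E
```

```text
pics
scene 399.1880538456122 -0.08628197087104567 [   9.79715627 -607.05243564  499.56801093]
top 443.03581196829157 -0.0212635032223368 [ 409.02684247  -24.68013083 1100.55864658]
{'time': np.float64(0.1), 'joint_pos': array([-1.153,  0.69 , -0.194,  1.566,  0.157,  0.902, -0.215]), 'joint_velocities': array([-0.002, -0.001, -0.002, -0.002,  0.   , -0.001,  0.001]), 'tau': array([-4.0000e-03, -5.4061e+01, -1.2720e+00, -1.5899e+01,  9.0000e-03,
        4.0000e-03,  0.0000e+00]), 'tool_pos': array([233.876, 578.989, 249.544]), 'orientation': array([-0.   ,  0.191,  0.982, -0.001]), 'contact_force': array([-0.213,  0.397,  0.45 ]), 'torque': array([-0.063,  0.004, -0.008]), 'gripper_force': np.float64(0.0), 'width': np.float64(84.95)}
```

View pics/scene.png

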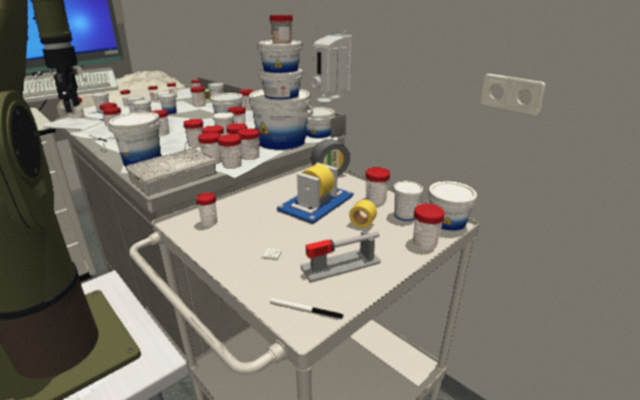

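View pics/top.png

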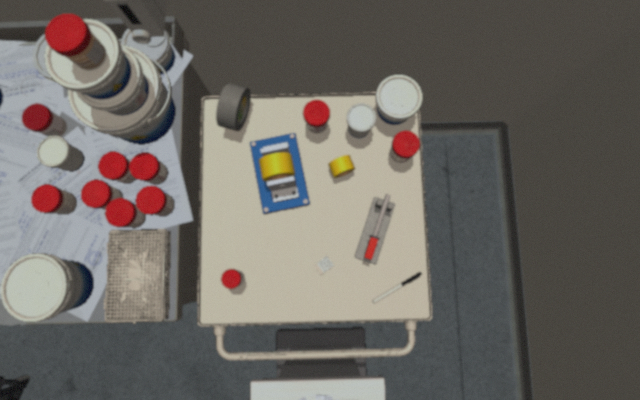

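The scene and top pictures show the blue stand at top px (280,173) with the big yellow roll at (277,165). A smaller yellow roll lies free at (341,166) and does not fit. The axle lies with its red grip at (372,248) and nose near (387,200). The jars, cup, vial (232,279) and cassette (325,265) are all clear of the way.

```bash
cat > meas.py <<'E'
from h import *
c=load('top'); im=cv2.cvtColor(c['pixels'],cv2.COLOR_RGB2HSV)
def blob(lo,hi,box):
    m=cv2.inRange(im,np.array(lo),np.array(hi)); k=np.zeros_like(m); x0,y0,x1,y1=box; k[y0:y1,x0:x1]=m[y0:y1,x0:x1]
    cs,_=cv2.findContours(k,cv2.RETR_EXTERNAL,cv2.CHAIN_APPROX_NONE); return k,max(cs,key=cv2.contourArea).reshape(-1,2).astype(float)
def rect(P): 
    (cx,cy),(w,h),a=cv2.minAreaRect(P[:,:2].astype(np.float32)); b=cv2.boxPoints(((cx,cy),(w,h),a)); 
    e=max((b[1]-b[0],b[2]-b[1]),key=np.linalg.norm); e=e*np.sign(e[0]); return (cx,cy),(w,h),np.arctan2(e[1],e[0])
k,b=blob([100,120,50],[125,255,255],(240,125,320,220)); print('stand',rect(onplane(c,b,12)))
k,g=blob([0,150,60],[8,255,255],(350,225,400,270)); r=rect(onplane(c,g,67)); print('grip',r)
ys,xs=np.nonzero(k); print(bydepth(c,np.c_[xs,ys])[:,2].max())
k,y=blob([18,120,60],[32,255,255],(250,140,305,190)); print('roll',rect(onplane(c,y,100)))
k,y=blob([18,120,60],[32,255,255],(320,140,365,190)); print('small roll',rect(onplane(c,y,30)))
# shank: bright metallic ridge points at z around 55..61
v,u=np.mgrid[185:265,355:400]; P=bydepth(c,np.c_[u.ravel(),v.ravel()]); s=P[(P[:,2]>50)&(P[:,2]<80)]
print(len(s)); 
for x in range(int(s[:,0].min()),int(s[:,0].max()),12):
    q=s[(s[:,0]>=x)&(s[:,0]<x+12)]
    if len(q): print(x,np.round(np.median(q,0),1),len(q),np.round(np.ptp(q[:,1]),1))
v,u=np.mgrid[120:220,240:320]; P=bydepth(c,np.c_[u.ravel(),v.ravel()]); s=P[(P[:,2]>86)&(P[:,2]<98)]
print('br+roll',len(s)); np.save('pics/br.npy',P)
for x in range(int(s[:,0].min()),int(s[:,0].max())+1,8):
    q=s[(s[:,0]>=x)&(s[:,0]<x+8)]
    if len(q): print(x,np.round(np.median(q,0),1),len(q),np.round([q[:,1].min(),q[:,1].max()],1))
E
python3 meas.py
python3 - <<'E'
import cv2
a=cv2.imread('pics/top.png')
p=cv2.resize(a[115:225,235:365],None,fx=3,fy=5/5*3,interpolation=3);q=cv2.resize(a[180:290,345:445],None,fx=3,fy=3,interpolation=3)
cv2.imwrite('pics/crop1.png',cv2.hconcat([p,q]))
E
```

```text
stand ((650.5244140625, 83.34798431396484), (183.96742248535156, 112.904052734375), np.float32(0.18366477))
grip ((454.2984924316406, -133.2600555419922), (16.077144622802734, 48.43996810913086), np.float32(-0.36130401))
71.50803879126525
roll ((650.0663452148438, 81.71722412109375), (58.8712043762207, 72.5153579711914), np.float32(-1.3939673))
small roll ((661.0095825195312, -71.54304504394531), (42.333744049072266, 56.160736083984375), np.float32(-1.1940475))
485
428 [ 435.5 -126.3   67.3] 34 18.7
440 [ 445.1 -129.1   66.8] 51 21.8
452 [ 458.4 -133.8   66.7] 46 21.1
464 [ 470.1 -138.9   66.9] 45 23.6
476 [ 481.7 -141.8   64.1] 41 23.1
488 [ 493.7 -145.9   61.4] 25 12.2
500 [ 505.4 -150.9   60.6] 26 14.3
512 [ 517.2 -156.    60.3] 28 15.1
524 [ 529.2 -160.8   59.6] 27 14.8
536 [ 543.6 -166.5   59.9] 34 28.2
548 [ 554.7 -172.2   58.5] 62 37.4
560 [ 564.4 -168.2   59.4] 46 29.2
572 [ 576.6 -176.5   59.7] 20 12.5
br+roll 521
602 [607.5  89.4  94.5] 47 [ 63.9 104.2]
610 [613.6  68.5  94.8] 66 [ 42.9 105.6]
618 [622.1  74.5  93.4] 34 [ 42.9 113.5]
626 [630.1  84.6  93.8] 45 [ 47.8 116. ]
634 [638.2 100.6  93.4] 41 [ 47.9 115.9]
642 [647.2  64.5  93.6] 34 [ 50.3 118.1]
650 [654.   63.3  94.2] 33 [ 50.1 118.1]
658 [662.3  65.6  92.7] 34 [ 52.3 120.3]
666 [669.2  63.5  93.4] 24 [ 54.7 120.1]
674 [678.6  62.4  92.2] 20 [ 54.4 117.8]
682 [686.9 100.3  94.3] 59 [ 65.2 119.2]
690 [693.1  77.2  95.2] 67 [ 56.2 112.2]
698 [699.1  67.6  95.1] 8 [58.3 79.5]
746 [750.3  -1.1  86.3] 3 [-13.    3.6]
754 [755.2   2.3  87.1] 6 [-10.8   8.3]
```

View pics/crop1.png

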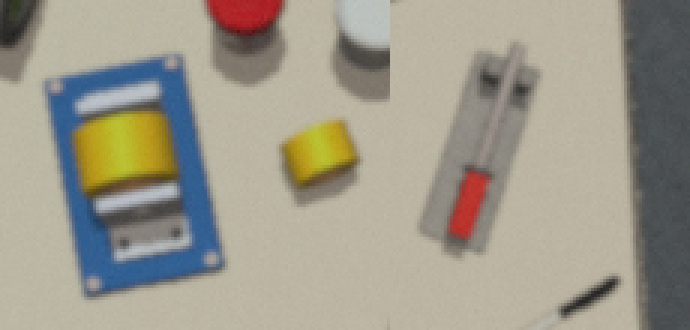

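The crop confirms it: the 72–80 mm wide roll sits in the trough, and the loose one is too small (about 42×56 mm). The brackets are shifted to the right in the picture. The axle's grip and nose are clear. I'll move towards the stand and take a wrist look on the way.

```bash
python3 -m handwheel '[1,-0.309,-0.177,0,0,0,0, 1,-0.309,-0.177,0,0,0,0, 1,-0.309,-0.177,0,0,0,0, 1,-0.309,-0.177,0,0,0,0, 1,-0.309,-0.177,0,0,0,0, 1,-0.309,-0.177,0,0,0,0, 1,-0.395,-0.4,0,0,0,0, 1,-0.395,-0.4,0,0,0,0, 1,-0.395,-0.4,0,0,0,0, 1,-0.395,-0.4,0,0,0,0]'
python3 -m handwheel '[1,-0.09,-0.2,0,0,0,0, 1,-0.09,-0.2,0,0,0,0, 1,-0.09,-0.2,0,0,0,0]'
cat >> h.py <<'E'
from scipy.spatial.transform import Rotation as Ro
def go(p,yaw_y):
    "shift/turn in tool axes to reach p pointing down with tool y at world angle yaw_y"
    s=arm.observe(); q=np.array(s['orientation']); R=Ro.from_quat(q[[1,2,3,0]]).as_matrix()
    y=np.array([np.cos(yaw_y),np.sin(yaw_y),0]); z=np.array([0,0,-1.]); T=np.c_[np.cross(y,z),y,z]
    print('now',np.round(s['tool_pos'],1),'f',np.round(s['contact_force'],1),'tilt',np.round(R[:,2],4),'yaw_y',np.arctan2(R[1,1],R[0,1]),'t',s['time'])
    print('shift',np.round(R.T@(np.array(p)-s['tool_pos'])/1000,4),'turn',np.round(Ro.from_matrix(R.T@T).as_rotvec(),4))
E
python3 - <<'E'
from h import *
c=cap('wrist','w1'); print(-np.array(c['R']).T@np.array(c['t']),c['fx'],c['k1'])
go([454.3,-133.3,150],np.pi/2-.36)
E
```

```text
time: 1.1
tool_pos: [441.1, 143.0, 250.1]
orientation: [-0.0, 0.191, 0.982, -0.0]
contact_force: [1.6, -0.2, -0.0]
width: 85.2
gripper_force: 0.0
time: 1.4
tool_pos: [446.8, -6.9, 250.2]
orientation: [-0.0, 0.191, 0.982, -0.0]
contact_force: [1.2, 0.1, 0.8]
width: 85.3
gripper_force: 0.0
[371.88276264  24.6545768  373.59699079] 295.50924467095837 -0.05038468086071463
now [445.9 -18.1 249.7] f [ 0.2 -7.5  0.3] tilt [-0.0028 -0.0075 -1.    ] yaw_y 1.1718490997833113 t 1.45
shift [-0.0524 -0.1021  0.1006] turn [-0.008   0.0002 -0.0389]
```

View pics/w1.png

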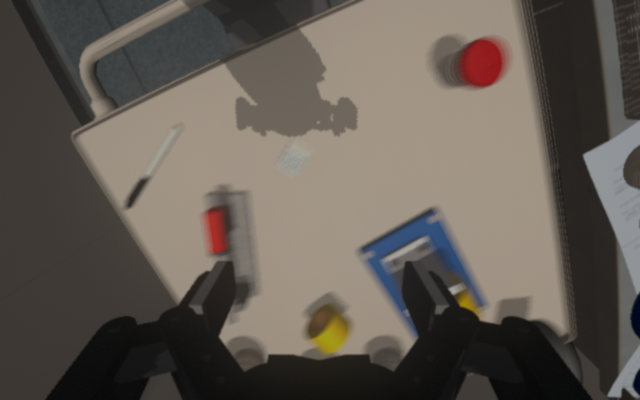

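The wrist picture is blurred because the arm was still settling. It shows the axle at (222,230) and the stand at (425,270) beyond the fingers, which is useful for guiding. I'll go over the grip next.

```bash
python3 -m handwheel '[1,-0.052,-0.102,0.1,0,0,-0.039, 1,-0.052,-0.102,0.1,0,0,-0.039, 1,-0.052,-0.102,0.1,0,0,-0.039, 1,-0.052,-0.102,0.1,0,0,-0.039, 1,-0.052,-0.102,0.1,0,0,-0.039, 1,-0.052,-0.102,0.1,0,0,-0.039, 1,-0.052,-0.102,0.1,0,0,-0.039]'
python3 - <<'E'
from h import *
c=cap('wrist','w2'); go([454.3,-133.3,150],np.pi/2-.36)
im=cv2.cvtColor(c['pixels'],cv2.COLOR_RGB2HSV); m=cv2.inRange(im,np.array([0,150,60]),np.array([8,255,255]))
cs,_=cv2.findContours(m,cv2.RETR_EXTERNAL,cv2.CHAIN_APPROX_NONE)
for q in cs:
    if cv2.contourArea(q)>300:
        P=onplane(c,q.reshape(-1,2),67); r=cv2.minAreaRect(P[:,:2].astype(np.float32)); print(cv2.boundingRect(q),r)
E
```

```text
time: 2.15
tool_pos: [458.0, -117.2, 151.3]
orientation: [0.001, 0.17, 0.985, 0.001]
contact_force: [-0.8, 1.0, 0.7]
width: 85.5
gripper_force: 0.0
now [ 458.  -117.4  151.3] f [-0.3  0.7  0.3] tilt [ 2.1e-03  4.0e-04 -1.0e+00] yaw_y 1.228541068841626 t 2.2
shift [-0.0019 -0.0162  0.0013] turn [0.0011 0.0018 0.0177]
(285, 184, 24, 66) ((452.8201599121094, -131.8901824951172), (17.363466262817383, 52.6168098449707), 70.81669616699219)
```

View pics/w2.png

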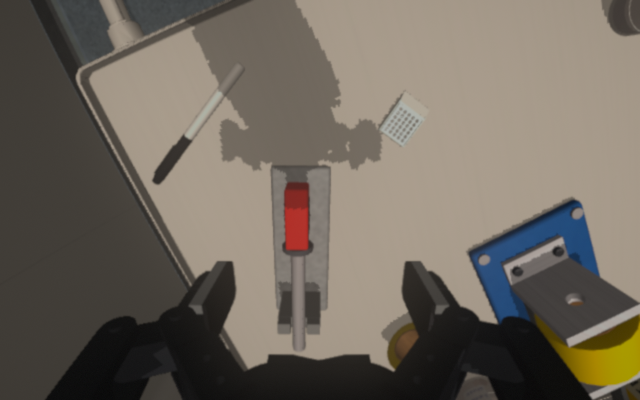

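The wrist view shows the grip at (297,215), the shank down to (299,348) and the near bracket's hole at (574,299). I'll refine the grip and hole positions from this view.

Run:
```python
from h import *
c=load('w2'); print('hole',onplane(c,[[574,299]],65))
P=onplane(c,[[297.5,262],[299,330],[299,347],[296.5,185],[297.5,247]],60); 
print(P, 'yaw',np.arctan2(*(P[2]-P[0])[1::-1]))
v,u=np.mgrid[180:350,275:325]; Q=bydepth(c,np.c_[u.ravel(),v.ravel()])
d=np.array([np.cos(.36),-np.sin(.36)]);
for z0,z1,a,b in [(64,70,420,475),(57,63,490,545)]:
    s=Q[(Q[:,2]>z0)&(Q[:,2]<z1)&(Q[:,0]>a)&(Q[:,0]<b)]; k=np.polyfit(s[:,0],s[:,1],1); print(len(s),np.median(s,0),np.arctan(k[0]),np.polyval(k,454.3))
c2=cv2.resize(cv2.imread('pics/w2.png')[220:400,460:640],None,fx=3.3,fy=3.3,interpolation=3); cv2.imwrite('pics/crop2.png',c2)
# hole centroid by local threshold
g=cv2.cvtColor(c['pixels'],cv2.COLOR_RGB2GRAY); print(g[288:312:2,558:592:2])
# stand base in this view
im=cv2.cvtColor(c['pixels'],cv2.COLOR_RGB2HSV); m=cv2.inRange(im,np.array([100,120,50]),np.array([125,255,255]))
cs,_=cv2.findContours(m,cv2.RETR_EXTERNAL,cv2.CHAIN_APPROX_NONE); q=max(cs,key=cv2.contourArea); ap=cv2.approxPolyDP(q,4,True).reshape(-1,2)
for a,b in zip(ap,onplane(c,ap,12)): print(a,np.round(b,1))
go([454.3,-133.3,55],np.pi/2-.35)
```

```text
hole [[608.99416282  71.71856844  65.        ]]
[[ 492.15108683 -146.20328844   60.        ]
 [ 558.17881763 -170.04646488   60.        ]
 [ 576.84863528 -177.17956982   60.        ]
 [ 430.68606989 -123.5671607    60.        ]
 [ 479.29739585 -141.291757     60.        ]] yaw -0.3506172895241677
1343 [ 451.95751397 -131.88155331   66.66166064] -0.32585223653892426 -132.72068539233615
711 [ 515.99503883 -155.13623605   59.75578675] -0.3566720289362069 -132.29463384668745
[[ 64  64  63  64  63  64  64  64  63  63  64  65  65  65  65  64  64]
 [ 64  64  64  63  63  64  63  64  64  63  63  64  65  64  65  64  64]
 [ 64  64  64  64  64  63  66  68  69  67  65  63  64  64  64  65  65]
 [ 64  64  64  64  66  81  96  97  92  84  75  66  62  64  64  64  65]
 [ 63  64  65  66  85 106 109 104  96  87  79  67  57  59  63  64  64]
 [ 63  62  63  69  96 109 116 129 123 113  90  71  56  55  63  63  64]
 [ 64  63  62  66  90 113 144 159 146 130 114  92  64  56  62  64  63]
 [ 64  64  64  63  73 129 139 103  87  81  77  76  69  60  63  64  65]
 [ 65  64  63  64  63  76  77  73  73  72  70  68  66  64  63  64  65]
 [ 66  65  64  64  64  63  63  65  66  65  65  64  64  65  63  63  64]
 [ 65  65  65  65  64  63  64  63  64  65  65  64  63  64  64  64  64]
 [ 64  65  65  65  65  63  64  64  62  63  65  65  64  64  64  64  63]]
[578 202] [549.  121.6  12. ]
[473 254] [568.7  11.2  12. ]
[499 323] [667.2  25.7  12. ]
[506 316] [660.3  34.5  12. ]
[529 320] [676.1  59.5  12. ]
[500 265] [591.6  36.2  12. ]
[559 234] [577.5 100.   12. ]
[569 256] [607.6 109.   12. ]
[598 274] [643.1 140.5  12. ]
[584 218] [568.8 126.9  12. ]
[574 220] [567.3 116.5  12. ]
[569 214] [558.8 111.7  12. ]
now [ 458.  -117.4  151.3] f [-0.3  0.7  0.3] tilt [ 2.1e-03  4.0e-04 -1.0e+00] yaw_y 1.228541068841626 t 2.2
shift [-0.0017 -0.0163  0.0963] turn [0.0011 0.0018 0.0077]
```

View pics/crop2.png

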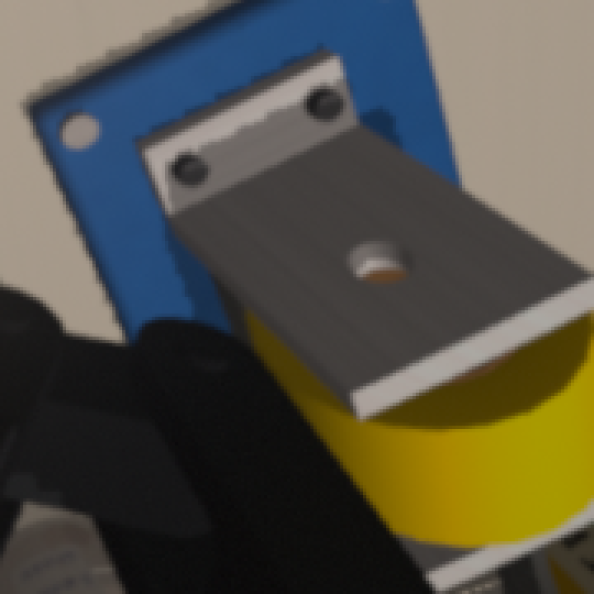

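The crop shows the near bracket's hole, px centre about (575,299) in w2. That puts it around (609,72) in the world, about 4 mm right of the base's middle. Now I'll go down on the grip.

```bash
python3 -m handwheel '[1,-0.001,-0.0155,0.03,0,0,0.008, 1,-0.001,-0.0155,0.03,0,0,0.008, 1,-0.001,-0.0155,0.06,0,0,0.008, 1,-0.001,-0.0155,0.085,0,0,0.008, 1,-0.001,-0.0155,0.096,0,0,0.008, 1,-0.001,-0.0155,0.096,0,0,0.008, 1,-0.001,-0.0155,0.096,0,0,0.008, 1,-0.001,-0.0155,0.096,0,0,0.008]'
python3 - <<'E'
from h import *
go([453.5,-132.2,55],np.pi/2-.35)
E
```

```text
time: 3.0
tool_pos: [453.6, -133.8, 55.4]
orientation: [0.001, 0.175, 0.984, 0.0]
contact_force: [-1.2, 0.1, 1.0]
width: 85.4
gripper_force: 0.0
now [ 453.6 -133.8   55.4] f [-1.2  0.1  1. ] tilt [ 1.9e-03 -1.0e-04 -1.0e+00] yaw_y 1.2180337545372089 t 3.0
shift [0.0007 0.0015 0.0004] turn [ 0.0005  0.0019 -0.0028]
```

```bash
python3 -m handwheel '[1,0,0.0015,0,0,0.002,0, -1,0,0.0015,0,0,0.002,0, -1,0,0.0015,0,0,0.002,0, -1,0,0.0015,0,0,0.002,0, -1,0,0.0015,0,0,0.002,0, -1,0,0.0015,0,0,0.002,0, -1,0,0.0015,0,0,0.002,0, -1,0,0.0015,0,0,0.002,0, -1,0,0.0015,0,0,0.002,0, -1,0,0.0015,0,0,0.002,0]'
python3 - <<'E'
from h import *
go([453.5,-132.2,150],np.pi/2-.35)
E
```

```text
time: 4.0
tool_pos: [453.3, -132.5, 54.4]
orientation: [-0.001, 0.176, 0.984, 0.0]
contact_force: [-0.6, -0.9, 4.6]
width: 17.2
gripper_force: 58.5
now [ 453.3 -132.5   54.4] f [-0.6 -0.9  4.6] tilt [-2.e-03  6.e-04 -1.e+00] yaw_y 1.2178937620448922 t 4.0
shift [ 0.0001  0.0003 -0.0956] turn [-0.0001 -0.0021 -0.0029]
```

```bash
python3 -m handwheel '[-1,0,0,-0.02,0,0,0, -1,0,0,-0.04,0,0,0, -1,0,0,-0.08,0,0,0, -1,0,0,-0.095,0,0,0, -1,0,0,-0.095,0,0,0]'
python3 - <<'E'
from h import *
go([444.6,41.8,120],np.pi/2+.18)
E
```

```text
time: 4.5
tool_pos: [454.7, -132.7, 150.8]
orientation: [0.001, 0.176, 0.984, 0.0]
contact_force: [0.1, -0.0, -2.2]
width: 17.0
gripper_force: 59.0
now [ 454.7 -132.7  150.8] f [ 0.1 -0.  -2.2] tilt [ 2.1e-03  4.0e-04 -1.0e+00] yaw_y 1.217597317109222 t 4.5
shift [0.0699 0.1602 0.0309] turn [ 0.0006  0.0021 -0.5332]
```

```bash
python3 -m handwheel '[-1,0.07,0.16,0.03,0,0,-0.533, -1,0.07,0.16,0.03,0,0,-0.533, -1,0.07,0.16,0.03,0,0,-0.533, -1,0.07,0.16,0.03,0,0,-0.533, -1,0.07,0.16,0.03,0,0,-0.533, -1,0.07,0.16,0.03,0,0,-0.533, -1,0.07,0.16,0.03,0,0,-0.533, -1,0.07,0.16,0.03,0,0,-0.533, -1,0.07,0.16,0.03,0,0,-0.533]'
python3 - <<'E'
from h import *
go([444.6,41.8,120],np.pi/2+.18); c=cap('wrist','w3')
E
```

```text
time: 5.4
tool_pos: [443.2, 40.6, 119.4]
orientation: [-0.001, -0.089, 0.996, 0.0]
contact_force: [0.8, -0.2, -1.2]
width: 17.5
gripper_force: 59.0
now [443.2  40.6 119.4] f [ 0.8 -0.2 -1.2] tilt [-1.9e-03  2.0e-04 -1.0e+00] yaw_y 1.7485336726646 t 5.4
shift [-0.0016  0.0009 -0.0006] turn [ 0.0005 -0.0018 -0.0023]
```

View pics/w3.png

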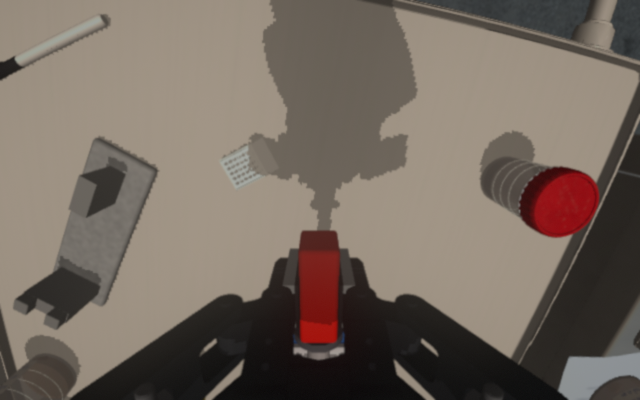

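The grip is held square; the axle lies along the tool with its nose away from the camera, and the stand is out of view. I'll measure the bracket tops and the shank in the top camera.

Run:
```python
from h import *
print('hole w2',onplane(load('w2'),[[574.8,298.7]],65))
c=cap('top','t3'); s=cap('scene','s3')
a=cv2.resize(c['pixels'][120:270,235:335,::-1],None,fx=4,fy=4,interpolation=3); b=cv2.resize(s['pixels'][150:240,240:340,::-1],None,fx=4,fy=4,interpolation=3)
b=cv2.copyMakeBorder(b,0,600-b.shape[0],0,0,cv2.BORDER_CONSTANT); cv2.imwrite('pics/crop3.png',cv2.hconcat([a,b]))
im=cv2.cvtColor(c['pixels'],cv2.COLOR_RGB2HSV)
m=((im[...,2]>150)&(im[...,1]<60)).astype(np.uint8); m[:120]=0;m[225:]=0;m[:,:250]=0;m[:,310:]=0
n,l,st,ce=cv2.connectedComponentsWithStats(m)
for i in range(1,n):
    if st[i,4]>12:
        ys,xs=np.nonzero(l==i); P=bydepth(c,np.c_[xs,ys]); print(st[i],ce[i],'medz',np.median(P[:,2]),'on95',onplane(c,[ce[i]],95)[0],'on23',onplane(c,[ce[i]],23)[0], cv2.minAreaRect(onplane(c,np.c_[xs,ys],95)[:,:2].astype(np.float32)))
# shank centreline from depth
v,u=np.mgrid[190:270,270:320]; P=bydepth(c,np.c_[u.ravel(),v.ravel()]); q=P[(P[:,2]>115)&(P[:,2]<135)&(P[:,0]>485)&(P[:,0]<585)]
print(len(q)); k=np.polyfit(q[:,0],q[:,1],1); print('yaw',np.arctan(k[0]),'y at 480,570',np.polyval(k,[480,570]),'z slope',np.polyfit(q[:,0],q[:,2],1)[0],'xmax',P[(P[:,2]>112)&(P[:,2]<135)][:,0].max(),np.median(q,0))
```

```text
hole w2 [[608.94965738  72.46295779  65.        ]]
[ 250  120   60  105 2189] [275.55733212 157.92142531] medz 0.39426725170990384 on95 [667.16365236  83.04595835  95.        ] on23 [685.6467616   90.75936069  23.        ] ((637.2236328125, 73.34107971191406), (248.17271423339844, 138.8127899169922), 0.14190572500228882)
[260 142  29  11 160] [274.25   146.9125] medz 94.38736258313304 on95 [693.77788705  85.93507447  95.        ] on23 [714.16662845  93.85534328  23.        ] ((694.0231323242188, 86.80667114257812), (14.282838821411133, 66.54222869873047), 10.22677230834961)
[267 176  28  10 136] [280.33088235 180.375     ] medz 94.8252093587081 on95 [613.45119946  72.35705299  95.        ] on23 [628.0883902   79.30510844  23.        ] ((613.8064575195312, 72.2672119140625), (11.599974632263184, 64.73811340332031), 10.112728118896484)
[273 188  26  22 155] [285.83870968 197.56129032] medz 19.541275415099335 on95 [572.84350107  60.03839869  95.        ] on23 [584.57309979  66.10441398  23.        ] ((576.7570190429688, 58.34966278076172), (39.56587600708008, 56.193084716796875), 46.54205322265625)
[289 205  21  20 291] [301.29553265 214.40549828] medz 0.247712158289324 on95 [532.97846136  25.13056561  95.        ] on23 [541.85364392  28.6971106   23.        ] ((532.8494873046875, 30.421491622924805), (45.796016693115234, 43.72210693359375), 88.89926147460938)
[264 207   5   4  16] [265.8125 208.8125] medz 14.588201904587258 on95 [547.86591817 106.22573516  95.        ] on23 [557.80707225 115.59885565  23.        ] ((548.579345703125, 105.7710189819336), (9.270480155944824, 6.9357099533081055), 88.59829711914062)
92
yaw 0.19798474136218966 y at 480,570 [45.90659235 63.96174624] z slope -0.006391891709508095 xmax 576.9861230187986 [558.06822203  61.63428433 124.84063614]
```

View pics/crop3.png

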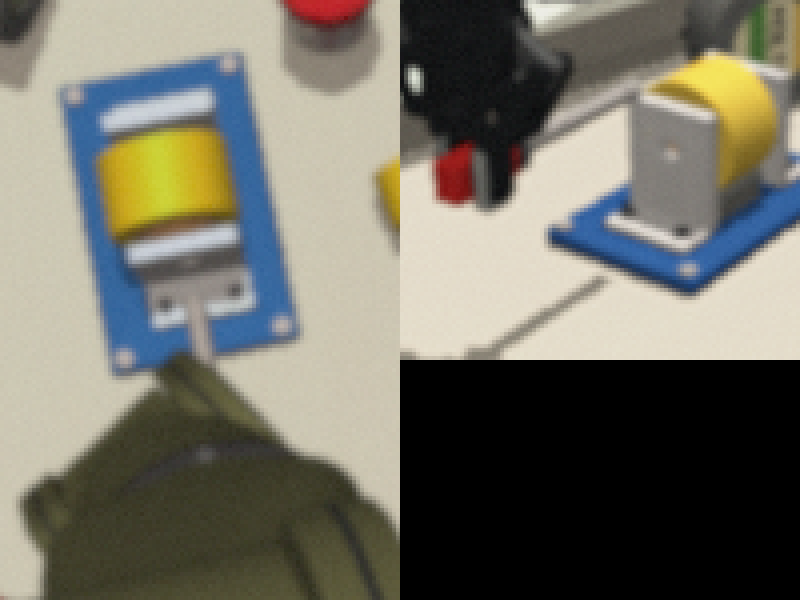

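The bracket tops in the top camera give the hole line through (608.8,71.9) at yaw 0.177, which agrees with the wrist's hole fix. The shank runs about 1.3 mm right of it. I'll line up about 8 mm short of the face at hole height.

```bash
python3 -m handwheel '[-1,0,0.0013,0.025,0,0.0,0, -1,0,0.0013,0.055,0,0.0,0, -1,-0.01,0.0013,0.055,0,0.0,0, -1,-0.025,0.0013,0.055,0,0.0,0, -1,-0.025,0.0013,0.055,0,0.0,0, -1,-0.025,0.0013,0.055,0,0,0, -1,-0.025,0.0013,0.055,0,0,0]'
cat > chk.py <<'E'
from h import *
import sys
s=arm.observe(); q=np.array(s['orientation']); R=Ro.from_quat(q[[1,2,3,0]]).as_matrix()
d=s['tool_pos']-np.array([608.8,71.9,65]); a=.177; ex=np.array([np.cos(a),np.sin(a),0]); ey=np.array([-np.sin(a),np.cos(a),0])
n=-R[:,0]; nose=d+135*n
print('t',s['time'],'nose past face',round(nose@ex,1),'lat nose',round(nose@ey,2),'lat grip',round(d@ey,2),'z',round(s['tool_pos'][2],2),'nose z',round(nose[2],2),'yawerr',round(np.arctan2(n[1],n[0])-a,4),'tilt',np.round(R[:,2],4))
f=s['contact_force']; print('f along,lat,z',np.round([f@ex,f@ey,f[2]],1),'torque',np.round(s['torque'],2))
E
python3 chk.py
```

```text
time: 6.25
tool_pos: [466.4, 47.2, 64.5]
orientation: [-0.001, -0.09, 0.996, 0.0]
contact_force: [0.8, -0.5, -0.4]
width: 17.3
gripper_force: 59.2
t 6.25 nose past face -9.6 lat nose 1.15 lat grip 0.76 z 64.54 nose z -0.85 yawerr 0.0029 tilt [-2.9e-03  3.0e-04 -1.0e+00]
f along,lat,z [ 0.7 -0.6 -0.4] torque [ 0.02  0.14 -0.01]
```

```bash
python3 -m handwheel '[-1,-0.004,-0.0005,0,0,0,0, -1,-0.008,-0.0005,0,0,0,0, -1,-0.010,-0.0005,0,0,0,0, -1,-0.011,-0.0005,0,0,0,0, -1,-0.011,-0.0005,0,0,0,0]'; python3 chk.py
```

```text
time: 6.75
tool_pos: [478.4, 49.2, 64.3]
orientation: [-0.001, -0.09, 0.996, 0.001]
contact_force: [-0.2, -0.2, -1.2]
width: 17.3
gripper_force: 59.2
t 6.75 nose past face 2.7 lat nose 1.02 lat grip 0.59 z 64.34 nose z -0.87 yawerr 0.0032 tilt [-1.7e-03  9.0e-04 -1.0e+00]
f along,lat,z [-0.3 -0.2 -1.2] torque [-0.04  0.13 -0.05]
```

```bash
python3 -m handwheel '[-1,-0.001,0,0,0,0,0, -1,-0.001,0,0,0,0,0, -1,-0.001,0,0,0,0,0]'; python3 chk.py
```

```text
time: 7.05
tool_pos: [479.2, 49.3, 64.3]
orientation: [-0.001, -0.09, 0.996, 0.0]
contact_force: [-0.3, -0.3, -1.2]
width: 17.3
gripper_force: 59.2
t 7.05 nose past face 3.4 lat nose 1.03 lat grip 0.59 z 64.34 nose z -0.91 yawerr 0.0033 tilt [-2.e-03  7.e-04 -1.e+00]
f along,lat,z [-0.4 -0.3 -1.2] torque [ 0.05  0.09 -0.02]
```

```bash
python3 -m handwheel '[-1,-0.001,0,0,0,0,0, -1,-0.001,0,0,0,0,0, -1,-0.001,0,0,0,0,0]'; python3 chk.py
```

```text
time: 7.35
tool_pos: [480.3, 49.5, 64.4]
orientation: [-0.001, -0.09, 0.996, 0.0]
contact_force: [-0.6, 0.5, -1.8]
width: 17.1
gripper_force: 59.2
t 7.35 nose past face 4.6 lat nose 1.0 lat grip 0.56 z 64.36 nose z -0.87 yawerr 0.0032 tilt [-1.8e-03  7.0e-04 -1.0e+00]
f along,lat,z [-0.5  0.6 -1.8] torque [ 0.01  0.13 -0.03]
```

```bash
python3 -m handwheel '[-1,-0.001,0,0,0,0,0, -1,-0.002,0,0,0,0,0, -1,-0.003,0,0,0,0,0,-1,-0.003,0,0,0,0,0]'; python3 chk.py
```

```text
time: 7.75
tool_pos: [483.5, 50.1, 64.4]
orientation: [-0.001, -0.09, 0.996, 0.001]
contact_force: [0.4, 0.2, -1.4]
width: 17.3
gripper_force: 59.2
t 7.75 nose past face 7.8 lat nose 1.04 lat grip 0.61 z 64.35 nose z -0.83 yawerr 0.0032 tilt [-1.5e-03  9.0e-04 -1.0e+00]
f along,lat,z [ 0.4  0.1 -1.4] torque [0.02 0.05 0.05]
```

```bash
python3 -m handwheel '[-1,-0.001,0,0,0,0,0, -1,-0.002,0,0,0,0,0, -1,-0.003,0,0,0,0,0,-1,-0.003,0,0,0,0,0]'; python3 chk.py
```

```text
time: 8.15
tool_pos: [486.4, 50.6, 64.4]
orientation: [-0.001, -0.09, 0.996, 0.001]
contact_force: [0.5, 0.2, -2.4]
width: 17.6
gripper_force: 59.2
t 8.15 nose past face 10.8 lat nose 1.05 lat grip 0.62 z 64.35 nose z -0.83 yawerr 0.0032 tilt [-1.6e-03  9.0e-04 -1.0e+00]
f along,lat,z [ 0.6  0.1 -2.4] torque [0.03 0.07 0.03]
```

Ten millimetres past the face with no push-back, so the nose is in the near hole. Continuing.

```bash
python3 -m handwheel '[-1,-0.002,0,0,0,0,0, -1,-0.004,0,0,0,0,0, -1,-0.006,0,0,0,0,0,-1,-0.009,0,0,0,0,0,-1,-0.012,0,0,0,0,0,-1,-0.015,0,0,0,0,0,-1,-0.018,0,0,0,0,0,-1,-0.018,0,0,0,0,0]'; python3 chk.py
```

```text
time: 8.95
tool_pos: [504.5, 53.9, 64.3]
orientation: [-0.0, -0.09, 0.996, 0.001]
contact_force: [-0.3, 0.2, -1.1]
width: 17.2
gripper_force: 59.2
t 8.95 nose past face 29.2 lat nose 1.09 lat grip 0.68 z 64.34 nose z -0.77 yawerr 0.003 tilt [-0.001   0.0012 -1.    ]
f along,lat,z [-0.3  0.3 -1.1] torque [-0.02  0.03  0.03]
```

```bash
python3 -m handwheel '[-1,-0.003,0,0,0,0,0, -1,-0.006,0,0,0,0,0, -1,-0.009,0,0,0,0,0,-1,-0.012,0,0,0,0,0,-1,-0.015,0,0,0,0,0,-1,-0.018,0,0,0,0,0,-1,-0.021,0,0,0,0,0,-1,-0.024,0,0,0,0,0,-1,-0.024,0,0,0,0,0]'; python3 chk.py
```

```text
time: 9.85
tool_pos: [528.1, 58.2, 64.3]
orientation: [-0.0, -0.09, 0.996, 0.001]
contact_force: [0.5, 0.3, -1.4]
width: 17.1
gripper_force: 59.2
t 9.85 nose past face 53.2 lat nose 1.18 lat grip 0.77 z 64.31 nose z -0.81 yawerr 0.0031 tilt [-0.0011  0.0011 -1.    ]
f along,lat,z [ 0.5  0.2 -1.4] torque [-0.07  0.08  0.06]
```

```bash
python3 -m handwheel '[-1,-0.003,0,0,0,0,0, -1,-0.006,0,0,0,0,0, -1,-0.009,0,0,0,0,0,-1,-0.012,0,0,0,0,0,-1,-0.015,0,0,0,0,0,-1,-0.018,0,0,0,0,0,-1,-0.021,0,0,0,0,0,-1,-0.021,0,0,0,0,0]'; python3 chk.py
```

```text
time: 10.65
tool_pos: [548.7, 62.0, 64.2]
orientation: [-0.001, -0.09, 0.996, 0.001]
contact_force: [-0.2, -0.1, -0.8]
width: 17.3
gripper_force: 59.3
t 10.65 nose past face 74.1 lat nose 1.26 lat grip 0.84 z 64.25 nose z -0.88 yawerr 0.0031 tilt [-0.0012  0.0011 -1.    ]
f along,lat,z [-0.2 -0.1 -0.8] torque [-0.05  0.07 -0.02]
```

```bash
python3 -m handwheel '[-1,-0.001,0,0,0,0,0, -1,-0.002,0,0,0,0,0, -1,-0.003,0,0,0,0,0,-1,-0.003,0,0,0,0,0]'; python3 chk.py
```

```text
time: 11.05
tool_pos: [551.2, 62.5, 64.3]
orientation: [-0.001, -0.09, 0.996, 0.0]
contact_force: [-0.3, -0.7, -2.2]
width: 17.2
gripper_force: 59.3
t 11.05 nose past face 76.7 lat nose 1.28 lat grip 0.84 z 64.26 nose z -0.94 yawerr 0.0032 tilt [-1.7e-03  8.0e-04 -1.0e+00]
f along,lat,z [-0.4 -0.7 -2.2] torque [0.01 0.1  0.03]
```

```bash
python3 -m handwheel '[-1,-0.001,0,0,0,0,0, -1,-0.002,0,0,0,0,0, -1,-0.003,0,0,0,0,0,-1,-0.003,0,0,0,0,0]'; python3 chk.py
```

```text
time: 11.45
tool_pos: [554.3, 63.0, 64.3]
orientation: [-0.001, -0.09, 0.996, 0.001]
contact_force: [1.0, 1.0, -1.8]
width: 17.6
gripper_force: 59.3
t 11.45 nose past face 79.7 lat nose 1.26 lat grip 0.83 z 64.25 nose z -0.93 yawerr 0.0032 tilt [-1.6e-03  9.0e-04 -1.0e+00]
f along,lat,z [ 1.1  0.8 -1.8] torque [-0.04  0.09  0.04]
```

```bash
python3 -m handwheel '[-1,-0.001,0,0,0,0,0, -1,-0.002,0,0,0,0,0,-1,-0.002,0,0,0,0,0]'; python3 chk.py
```

```text
time: 11.75
tool_pos: [556.2, 63.3, 64.2]
orientation: [-0.001, -0.09, 0.996, 0.001]
contact_force: [0.4, -0.3, -1.9]
width: 17.0
gripper_force: 59.3
t 11.75 nose past face 81.7 lat nose 1.27 lat grip 0.84 z 64.23 nose z -0.96 yawerr 0.0032 tilt [-1.6e-03  9.0e-04 -1.0e+00]
f along,lat,z [ 0.3 -0.4 -1.9] torque [-0.04  0.09 -0.02]
```

```bash
python3 -m handwheel '[-1,-0.001,0,0,0,0,0, -1,-0.002,0,0,0,0,0, -1,-0.003,0,0,0,0,0,-1,-0.003,0,0,0,0,0]'; python3 chk.py
```

```text
time: 12.15
tool_pos: [559.2, 63.9, 64.2]
orientation: [-0.001, -0.09, 0.996, 0.001]
contact_force: [0.5, -0.1, -1.6]
width: 16.9
gripper_force: 59.2
t 12.15 nose past face 84.8 lat nose 1.3 lat grip 0.88 z 64.23 nose z -0.96 yawerr 0.0032 tilt [-1.6e-03  9.0e-04 -1.0e+00]
f along,lat,z [ 0.5 -0.2 -1.6] torque [0.03 0.08 0.01]
```

```bash
python3 -m handwheel '[-1,-0.001,0,0,0,0,0, -1,-0.002,0,0,0,0,0, -1,-0.003,0,0,0,0,0,-1,-0.003,0,0,0,0,0]'; python3 chk.py
```

```text
time: 12.55
tool_pos: [562.1, 64.4, 64.2]
orientation: [-0.001, -0.09, 0.996, 0.0]
contact_force: [0.5, -0.5, -1.9]
width: 17.5
gripper_force: 59.3
t 12.55 nose past face 87.7 lat nose 1.28 lat grip 0.84 z 64.22 nose z -0.97 yawerr 0.0032 tilt [-1.6e-03  9.0e-04 -1.0e+00]
f along,lat,z [ 0.4 -0.6 -1.9] torque [-0.06  0.03  0.01]
```

```bash
python3 -m handwheel '[-1,-0.001,0,0,0,0,0, -1,-0.002,0,0,0,0,0, -1,-0.003,0,0,0,0,0,-1,-0.004,0,0,0,0,0,-1,-0.004,0,0,0,0,0]'; python3 chk.py
```

```text
time: 13.05
tool_pos: [566.1, 65.1, 64.2]
orientation: [-0.001, -0.09, 0.996, 0.001]
contact_force: [-0.3, -0.1, -1.2]
width: 17.5
gripper_force: 59.3
t 13.05 nose past face 91.7 lat nose 1.26 lat grip 0.84 z 64.22 nose z -0.97 yawerr 0.0031 tilt [-1.6e-03  9.0e-04 -1.0e+00]
f along,lat,z [-0.3 -0.1 -1.2] torque [-0.02  0.07 -0.04]
```

```bash
python3 -m handwheel '[-1,-0.001,0,0,0,0,0, -1,-0.002,0,0,0,0,0, -1,-0.003,0,0,0,0,0,-1,-0.004,0,0,0,0,0,-1,-0.004,0,0,0,0,0]'; python3 chk.py
```

```text
time: 13.55
tool_pos: [570.0, 65.9, 64.2]
orientation: [-0.001, -0.09, 0.996, 0.001]
contact_force: [-0.3, -0.2, -1.3]
width: 17.1
gripper_force: 59.2
t 13.55 nose past face 95.7 lat nose 1.32 lat grip 0.89 z 64.2 nose z -0.99 yawerr 0.0032 tilt [-1.6e-03  9.0e-04 -1.0e+00]
f along,lat,z [-0.4 -0.1 -1.3] torque [ 0.04  0.05 -0.05]
```

The nose is through the far bracket. Next, seat the collar gently.

```bash
python3 -m handwheel '[-1,-0.002,0,0,0,0,0, -1,-0.004,0,0,0,0,0, -1,-0.005,0,0,0,0,0,-1,-0.006,0,0,0,0,0,-1,-0.006,0,0,0,0,0]'; python3 chk.py
```

```text
time: 14.05
tool_pos: [575.9, 66.9, 64.2]
orientation: [-0.001, -0.09, 0.996, 0.0]
contact_force: [0.8, -0.3, -1.6]
width: 17.3
gripper_force: 59.3
t 14.05 nose past face 101.7 lat nose 1.3 lat grip 0.88 z 64.18 nose z -1.03 yawerr 0.0031 tilt [-1.7e-03  8.0e-04 -1.0e+00]
f along,lat,z [ 0.8 -0.5 -1.6] torque [-0.06  0.07  0.04]
```

```bash
python3 -m handwheel '[-1,-0.0005,0,0,0,0,0, -1,-0.001,0,0,0,0,0,-1,-0.001,0,0,0,0,0]'; python3 chk.py
```

```text
time: 14.35
tool_pos: [576.8, 67.1, 64.2]
orientation: [-0.001, -0.09, 0.996, 0.0]
contact_force: [-0.4, 0.4, -1.1]
width: 17.1
gripper_force: 59.3
t 14.35 nose past face 102.6 lat nose 1.38 lat grip 0.94 z 64.21 nose z -1.0 yawerr 0.0033 tilt [-1.7e-03  8.0e-04 -1.0e+00]
f along,lat,z [-0.4  0.4 -1.1] torque [-0.05  0.09  0.03]
```

```bash
python3 -m handwheel '[-1,-0.0005,0,0,0,0,0, -1,-0.001,0,0,0,0,0,-1,-0.001,0,0,0,0,0]'; python3 chk.py
```

```text
time: 14.65
tool_pos: [577.3, 67.1, 64.1]
orientation: [-0.001, -0.09, 0.996, 0.0]
contact_force: [-1.3, 0.3, -1.4]
width: 17.3
gripper_force: 59.3
t 14.65 nose past face 103.1 lat nose 1.32 lat grip 0.88 z 64.11 nose z -1.24 yawerr 0.0033 tilt [-2.7e-03  5.0e-04 -1.0e+00]
f along,lat,z [-1.3  0.5 -1.4] torque [-0.08  0.29  0.04]
```

```bash
python3 -m handwheel '[-1,-0.0005,0,0,0,0,0, -1,-0.0005,0,0,0,0,0]'; python3 chk.py
```

```text
time: 14.85
tool_pos: [577.3, 67.2, 64.1]
orientation: [-0.002, -0.09, 0.996, 0.0]
contact_force: [-3.0, -0.9, -0.1]
width: 17.0
gripper_force: 59.5
t 14.85 nose past face 103.2 lat nose 1.38 lat grip 0.91 z 64.05 nose z -1.41 yawerr 0.0035 tilt [-3.5e-03  2.0e-04 -1.0e+00]
f along,lat,z [-3.1 -0.4 -0.1] torque [-0.07  0.62  0.07]
```

```bash
python3 -m handwheel '[-1,-0.0005,0,0,0,0,0, -1,-0.0005,0,0,0,0,0]'; python3 chk.py
```

```text
time: 15.05
tool_pos: [577.3, 67.1, 64.0]
orientation: [-0.002, -0.09, 0.996, 0.0]
contact_force: [-4.9, -0.7, 1.4]
width: 17.5
gripper_force: 59.6
t 15.05 nose past face 103.2 lat nose 1.32 lat grip 0.85 z 64.0 nose z -1.59 yawerr 0.0035 tilt [-4.4e-03 -1.0e-04 -1.0e+00]
f along,lat,z [-5.   0.2  1.4] torque [-0.08  1.02  0.08]
```

```bash
python3 -m handwheel '[-1,-0.0005,0,0,0,0,0, -1,-0.0005,0,0,0,0,0]'; python3 chk.py
```

```text
time: 15.25
tool_pos: [577.4, 67.1, 63.9]
orientation: [-0.003, -0.09, 0.996, 0.0]
contact_force: [-6.4, -0.1, 1.4]
width: 17.2
gripper_force: 59.7
t 15.25 nose past face 103.2 lat nose 1.3 lat grip 0.83 z 63.94 nose z -1.77 yawerr 0.0035 tilt [-5.3e-03 -4.0e-04 -1.0e+00]
f along,lat,z [-6.3  1.   1.4] torque [-0.12  1.14  0.11]
```

It stalled at 103 mm with 6 N building up, so the collar is on the bracket. I'll relieve the pressure, let go, then check.

```bash
python3 -m handwheel '[-1,0.0012,0,0,0,0,0, -1,0.0012,0,0,0,0,0]'; python3 chk.py
```

```text
time: 15.45
tool_pos: [577.3, 67.1, 63.9]
orientation: [-0.001, -0.09, 0.996, 0.0]
contact_force: [-3.5, -0.3, -2.0]
width: 17.2
gripper_force: 59.3
t 15.45 nose past face 103.2 lat nose 1.28 lat grip 0.84 z 63.92 nose z -1.48 yawerr 0.0033 tilt [-3.e-03  4.e-04 -1.e+00]
f along,lat,z [-3.5  0.3 -2. ] torque [-0.09  0.87  0.11]
```

```bash
python3 -m handwheel '[0,0,0,0,0,0,0, 0,0,0,0,0,0,0, 0,0,0,0,0,0,0, 0,0,0,0,0,0,0, 0,0,0,0,0,0,0, 0,0,0,0,0,0,0]'; python3 chk.py
python3 - <<'E'
from h import *
c=cap('wrist','w4')
E
```

```text
time: 16.05
tool_pos: [578.2, 67.3, 64.3]
orientation: [-0.001, -0.09, 0.996, 0.001]
contact_force: [-0.3, -0.2, -0.1]
width: 42.6
gripper_force: 0.0
t 16.05 nose past face 104.0 lat nose 1.31 lat grip 0.89 z 64.28 nose z -0.88 yawerr 0.0031 tilt [-1.4e-03  9.0e-04 -1.0e+00]
f along,lat,z [-0.3 -0.1 -0.1] torque [-0.    0.01  0.03]
```

View pics/w4.png

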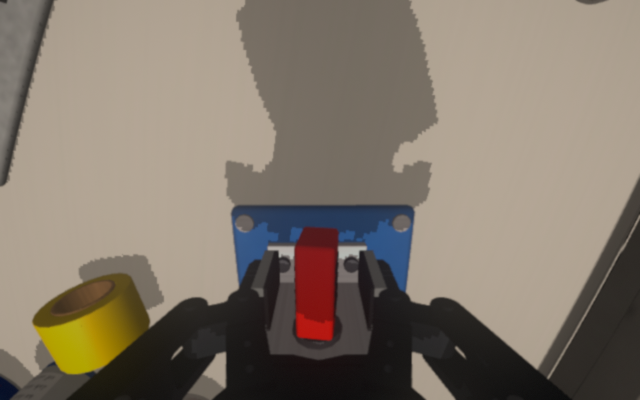

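The wrist picture shows the open jaws either side of the grip, and the collar (317,330) flush on the near bracket. I'll withdraw straight up and back, and check with the top camera.

```bash
python3 -m handwheel '[0,0,0,-0.02,0,0,0, 0,0,0,-0.05,0,0,0, 0,0,0,-0.1,0,0,0, 0,0.05,0,-0.14,0,0,0, 0,0.1,0,-0.14,0,0,0, 0,0.12,0,-0.14,0,0,0, 0,0.12,0,-0.14,0,0,0, 0,0.12,0,-0.14,0,0,0]'
python3 - <<'E'
from h import *
c=cap('top','t5'); w=cap('wrist','w5'); s=cap('scene','s5')
im=cv2.cvtColor(c['pixels'],cv2.COLOR_RGB2HSV); P=bydepth(c,np.c_[[x.ravel() for x in np.mgrid[0:400,0:640][::-1]]].T); 
m=cv2.inRange(im,np.array([0,150,60]),np.array([8,255,255])).ravel()>0
a=.177;F=np.array([[np.cos(a),np.sin(a)],[-np.sin(a),np.cos(a)]])
q=P[m&(P[:,2]>50)&(P[:,0]<600)&(P[:,1]>30)&(P[:,1]<110)&(P[:,0]>480)]; print(len(q)); 
if len(q): print(np.round(np.median(q[:,2]),1), np.round(((q[:,:2]-[608.8,71.9])@F.T).min(0),1),np.round(((q[:,:2]-[608.8,71.9])@F.T).max(0),1))
A=cv2.resize(w['pixels'][...,::-1],(400,250)); 
B=cv2.resize(s['pixels'][140:240,240:340,::-1],(400,350),interpolation=3);C=cv2.resize(c['pixels'][120:270,235:335,::-1],(400,600),interpolation=3)
cv2.imwrite('pics/fin.png',cv2.hconcat([cv2.vconcat([A,B]),C]))
E
```

```text
time: 16.9
tool_pos: [460.4, 45.7, 204.8]
orientation: [-0.0, -0.09, 0.996, 0.0]
contact_force: [-0.2, 1.0, -0.1]
width: 42.5
gripper_force: 0.0
40
76.1 [-101.   -22.4] [-8.8  7.1]
```

View pics/fin.png

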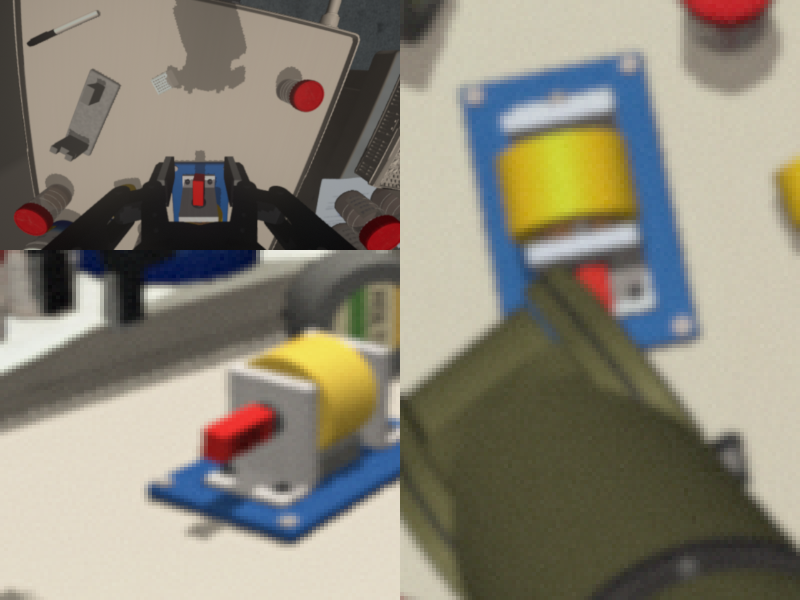

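The pictures show the axle through both brackets, with the nose visible beyond the far one at (560,97). The collar is against the near bracket at (280,415), the roll is in place and the arm is clear. Handing in.

```bash
python3 -c "
from plant import arm
print(arm.close_job())"
```

```text
the job is handed in; nothing more can be done
None
```

The axle is threaded through both brackets and the roll, with its collar flush on the near bracket and the arm withdrawn; I handed the job in at about 17 s. Push force read at the wrist was about 6 N between steps, no bystander was touched, and the hand-in returned no verdict.

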